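# Open the wide filter canister

## Task

Two white water-filter canisters stand closed on the bench. Unscrew the lid of the wider, lower one by the bar on top of it (anticlockwise seen from above; only its last quarter turn is left) until its thread lets go, lift it straight off without forcing it, and set it down gently in the shallow cardboard tray, lying flat with its bar up, then let go. Leave the other canister closed.

Things in the scene. Friction and masses are not known exactly. Their poses are not given: they have to be found in the camera images.
- lid: White plastic lid, 60 mm high, 140 g. Origin: on its axis, at its underside; z up, x along the bar (either way round). Going up: plug 54 mm across with thread lugs 72 mm over their tips along x (0 to 18 mm), flange 92 mm across (18 to 26 mm), upright grip bar 60 mm long along x and 16 mm thick (26 to 60 mm). Turns easily, 1 to 3 mm play, need not rise while turning; then lifts out 20 mm.
- canister: Wider, lower canister, fixed: white tube 94 mm across, 110 mm high. Origin: centre of its foot, on the bench. Upright ribs outside at its +x and -x. Closed, the lid's origin is 92 mm above this origin and its bar lies 60 to 85 deg clockwise (from above) of the rib line. The thread holds until the bar is turned anticlockwise to within 30 deg of the rib line (best: parallel); a stop about 27 deg beyond.
- tray: Shallow open cardboard tray, fixed: 160 mm along x, 190 mm along y, walls 32 mm high and 5 mm thick, floor 5 mm thick. Origin: centre of its underside on the bench, z up.
- slim_lid: Leave alone: lid of the other canister, which is narrower and taller (76 mm across, 135 mm high without lid). Same shape but narrower: flange 72 mm across, bar 47 mm long and 16 mm thick. Origin: on its axis at its underside, 117 mm above the bench; its top is 177 mm above the bench.
Not all that is in view belongs to the job. Of the things that look like the tray, take the one that is farthest to the robot's left at the start. Leave any red look-alike of the lid alone.

How it is judged:
By the outcome, as a careful person would: the job done as asked, in the order asked, and still so for the second after the job is handed in, with the robot touching nothing.
It also fails if it takes over 43 s, if anything falls off the work surface, if the arm or the gripper's body presses on something with over 40 N, if the wrist force passes 120 N, or if a joint passes its speed limit or range.

## Robot

A 6-joint arm with a two-finger parallel gripper is mounted at the origin on the work surface. World frame = base frame: x ahead of the robot, y to its left, z up, the work surface at z = 0. Lengths are in m, angles in rad, forces in N, time in s.
With the tool pointing down it reaches from about 0.225 to 0.875 m from the base axis. Payload 3.4 kg.
Tool frame: the origin (TCP) lies midway between the tips of the shut fingers; the grasp point (between the pads) lies 19 mm behind it (manip.pinch_z is the z of the grasp point in the tool frame, in m); z points along the fingers, x is the direction in which the jaws open and shut, and the axes are right-handed (so a half turn about z gives the same grasp; the last joint's range is limited). The gripper opens to 85 mm and grips with 20 to 120 N. Pads are 22 mm wide; open, the fingers measure 114 mm over their backs; the gripper's body (76 mm by 85 mm) begins 54 mm behind the grasp point. The pads swing forward as they close: fully open they stand 13 mm farther back than shut.
Start: joints at [1.202, 0.276, 1.505, -0, 1.361, -0.121], TCP at [0.141, 0.557, 0.231] pointing down, gripper open.
Joint ranges: [-2.89, 2.89], [-0.75, 2.08], [0.22, 2.7], [-1.18, 4.32], [0.11, 2.71], [-2.7, 2.7]. Speed limits (rad/s): [2.57, 2.57, 3.14, 3.14, 3.14, 3.14].

## Interface

Orientations are given as a unit quaternion [w, x, y, z].
In Python, from rig import manip gives the robot as it stands. The module is installed in compiled form; this text tells all that it offers.
- The arm moves only by the tool drive_tool, never from a script. Its argument "steps" is a list of rows, each a list of 5 numbers: the shift along the tool's x, y, z in mm, then the turn about the tool's z in rad, then the gripper command: -1 is shut, 1 is fully open, values between are in proportion. A call has 1 to 5 rows; each row is the pose to reach, as a shift and turn from the pose measured when the call began, along the tool's axes at that moment; what a row does not reach only later rows make up. A row lasts 1/10 s, in which the tool goes at most 50 mm and 8.59 degrees, less where a joint would pass 70% of its speed; a pose out of reach is approached as far as the arm can. A call with a gripper value outside its range is refused whole. The fingers move at their own pace and stop on an object; "squeeze" is the grip in N (left out, the last holds). Time passes only in rows, so rows that repeat a pose let the fingers close. It gives the time, the measured TCP pose, the force and the opening at its end, in the units of the state.
- manip.get_state(): the state, without advancing time (a new reading comes with each control period).
- manip.get_image(name): name is "scene" or "top"; returns the picture (480x640x3 uint8, blue, green, red); there is no depth.
- manip.get_calibration(name): a dict with "camera_matrix" (3x3 intrinsics, pixels), "distortion" ([k1, k2, p1, p2, k3] as OpenCV has them; the pictures are not rectified), "rvec" (rotation vector, rad) and "tvec" (3), from world to camera coordinates, as OpenCV has them. Camera axes: x right, y down, z forward; pixel columns grow to the right and rows downward; lengths in m; the calibration is good to about 2 mm. A picture is of the moment at which its call begins. get_calibration takes no time and is no camera call.
- manip.sign_off(): hands the job in, once; it reports no verdict.
Trained networks look in the newest picture that a camera, given by its name, has taken for a name from the list of things; names that differ only in an ending like _2 or _b are one class to them, and where a whole thing is asked for, a point or a joint stands for the part that bears it (a point fixed in the world has none). Each returns a list of dicts, best first, with "conf" (0 to 1); they miss things now and then, are a little off and sometimes report something else, mostly with a low value. They report only what shows in the picture. A call takes as long as a camera call. They do not tell look-alikes from the thing itself.
- manip.masks_of(camera, name): "pixels" (480x640 bool, what is visible of it) and "location" ([column, row] in pixels, amid what is visible of it).
The state is a dict: "clock": time; "qpos": joint angles; "qd": joint speeds; "effort": joint torques, N m; "position": TCP position; "ee_rot": TCP orientation; "contact_force": force on the tool from outside, world axes, zero at the start; "moment": the same for the moment, N m; "width": finger opening in m.
Only numpy, scipy, OpenCV 4.12 (cv2) and the standard library are available. Lean on these libraries where they do the work, as an engineer would, in place of code of your own. Each camera call takes 0.05 s, during which the arm holds its last target.

## Working session

There is one attempt and no reset: what is moved stays moved. The work goes in short steps, Python scripts to look and compute and a tool call to move; the robot and the scene stay as the last step left them, time stands still between calls to the robot, and variables do not carry over. Pictures are saved under pics/ and viewed, and the job is handed in when it is done.

Besides the shell and the picture viewer there is one more tool, called after ">>>" as a command line: name --pt "numbers of a row" for each row, then --argument value for the rest. drive_tool: Moves the arm, as the interface text tells. Its arguments: {"type":"object","properties":{"steps":{"type":"array","items":{"type":"array","items":{"type":"number"}}},"squeeze":{"type":"number"}},"required":["steps"]}

```bash
mkdir -p pics; ls; python3 - <<'E'
from rig import manip
import cv2
print(manip.get_state(), manip.pinch_z)
for n in("scene","top"):
    cv2.imwrite(f"pics/{n}0.png",manip.get_image(n))
    print(n,manip.get_calibration(n))
    for k in ("lid","slim_lid","canister","tray"):
        for d in manip.masks_of(n,k): print(n,k,round(d["conf"],2),d["location"],d["pixels"].sum())
E
```

```text
pics
{'clock': 0.0, 'qpos': array([ 1.20199831e+00,  2.76592344e-01,  1.50616402e+00,  3.95849293e-05,
        1.36071358e+00, -1.20977157e-01]), 'qd': array([-0.00090257, -0.00017127,  0.00043417,  0.00022349,  0.00065255,
        0.00119308]), 'effort': array([-3.17026170e-03, -4.16776872e+01, -2.45803714e+01, -3.93269211e-04,
        1.08840768e-02, -7.33733714e-06]), 'position': array([0.14082264, 0.5569239 , 0.23042893]), 'ee_rot': array([ 4.66407791e-04,  7.89081402e-01,  6.14287928e-01, -8.14796444e-04]), 'contact_force': array([ 0.25515846,  0.30183831, -0.28358802]), 'moment': array([-0.02614127, -0.00025143, -0.01663247]), 'width': 0.0857056417144494} -0.0187
scene {'camera_matrix': array([[598.04076234,   0.        , 316.59045763],
       [  0.        , 598.04076234, 237.86819867],
       [  0.        ,   0.        ,   1.        ]]), 'distortion': array([-0.08486669,  0.        ,  0.        ,  0.        ,  0.        ]), 'rvec': array([ 0.72074939,  2.60563574, -1.15719626]), 'tvec': array([ 0.3976424 , -0.07928492,  1.63969988])}
scene lid 0.86 [357.3, 311.0] 1344
scene lid 0.77 [298.3, 376.7] 1347
scene slim_lid 0.86 [242.5, 183.9] 457
scene canister 0.65 [354.6, 345.6] 2714
scene tray 0.8 [332.3, 170.1] 2639
scene tray 0.57 [299.4, 282.3] 4671
top {'camera_matrix': array([[607.2205762 ,   0.        , 325.77375811],
       [  0.        , 607.2205762 , 237.51241423],
       [  0.        ,   0.        ,   1.        ]]), 'distortion': array([-0.12090072,  0.        ,  0.        ,  0.        ,  0.        ]), 'rvec': array([ 2.15717132, -2.15836386,  0.10994377]), 'tvec': array([-0.00649326,  0.43207053,  1.34234754])}
top lid 0.78 [214.3, 142.4] 1224
top lid 0.68 [211.5, 197.8] 1447
top slim_lid 0.9 [443.7, 183.8] 866
top canister 0.9 [231.8, 221.2] 1662
top tray 0.76 [463.4, 329.9] 6280
top tray 0.71 [310.7, 199.2] 6026
```

View pics/scene0.png

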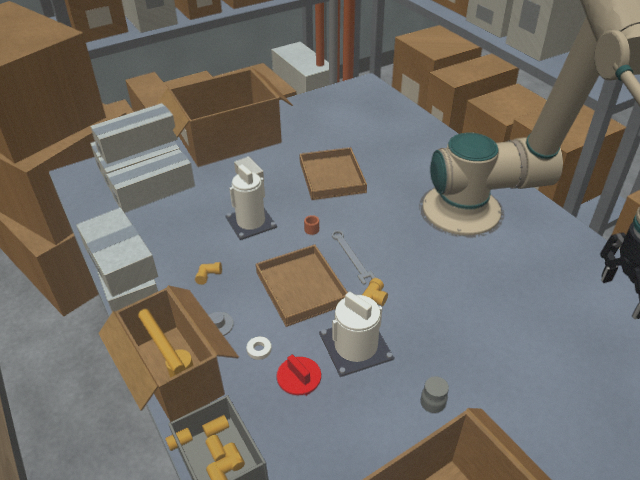

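View pics/top0.png

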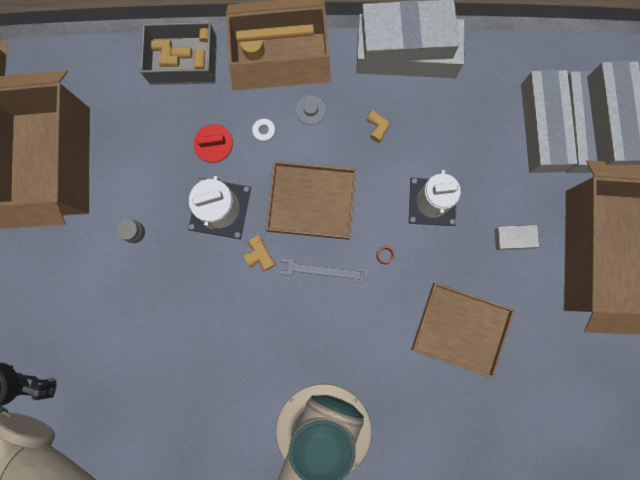

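The scene shows two tray look-alikes, at top (311,200) and (463,330). The first is farther to the robot's left (left in the picture), so it is the target. The lid candidates are the white one at top (212,200), scene (357,311), and the red one at top (213,142). The white one sits on the wide canister. The slim canister is at top (442,190). I'll confirm with enlarged crops and a first geometry overlay.

```bash
cat > h.py <<'E'
from rig import manip
import numpy as np, cv2
C={n:manip.get_calibration(n) for n in("scene","top")}
def proj(n,P):
    c=C[n];return cv2.projectPoints(np.asarray(P,float).reshape(-1,1,3),c["rvec"],c["tvec"],c["camera_matrix"],c["distortion"])[0].reshape(-1,2)
def ray(n,uv,z):
    c=C[n];p=cv2.undistortPoints(np.array(uv,float).reshape(-1,1,2),c["camera_matrix"],c["distortion"]).reshape(-1,2)
    R=cv2.Rodrigues(c["rvec"])[0];o=-R.T@c["tvec"];d=np.c_[p,np.ones(len(p))]@R
    return o+d*((z-o[2])/d[:,2])[:,None]
def circ(x,y,z,r):
    a=np.linspace(0,2*np.pi,60);return np.c_[x+r*np.cos(a),y+r*np.sin(a),0*a+z]
def rect(x,y,z,L,W,yaw):
    p=np.array([[1,1],[-1,1],[-1,-1],[1,-1],[1,1]])*[L/2,W/2];c,s=np.cos(yaw),np.sin(yaw)
    return np.c_[p@np.array([[c,s],[-s,c]])+[x,y],np.full(5,z)]
def crop(n,img,polys,c,half,fn,k=5):
    x0,y0=int(c[0]-half[0]),int(c[1]-half[1])
    s=cv2.resize(img[y0:y0+2*half[1],x0:x0+2*half[0]],None,fx=k,fy=k,interpolation=cv2.INTER_CUBIC)
    for P,col in polys:
        q=(proj(n,P)-[x0,y0]+.5)*k
        cv2.polylines(s,[np.round(q).astype(int)],False,col,1)
    cv2.imwrite(fn,s)
E
python3 - <<'E'
from h import *
for n,c in(("top",(220,205)),("scene",(355,325))):
    crop(n,cv2.imread(f"pics/{n}0.png"),[],c,(55,50),f"pics/c_{n}.png",7)
print(ray("top",[(206,198)],.152),ray("scene",[(357,302)],.152), ray("top",[(311,200)],.01))
E
```

```text
[[0.50019627 0.23981214 0.152     ]] [[0.51003409 0.2445578  0.152     ]] [[0.52031126 0.02731609 0.01      ]]
```

View pics/c_top.png

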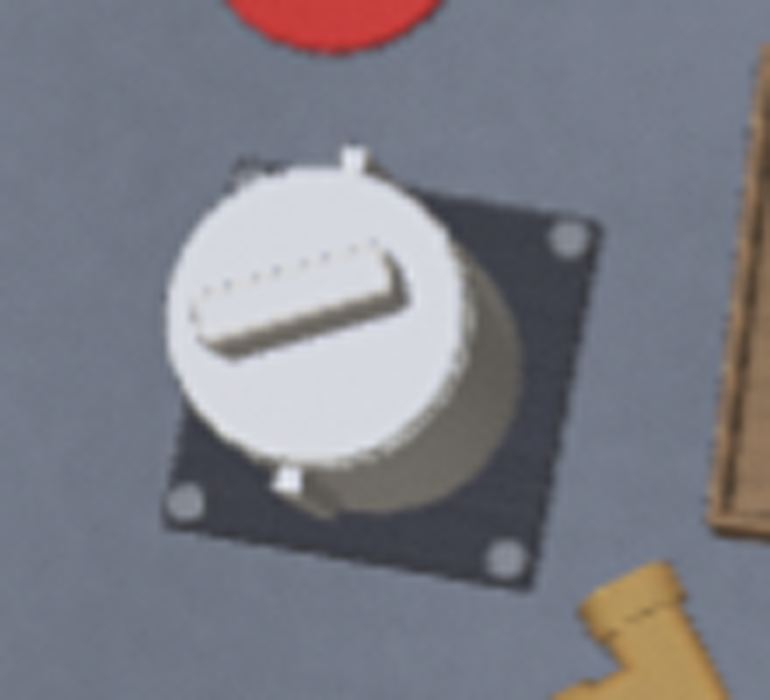

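View pics/c_scene.png

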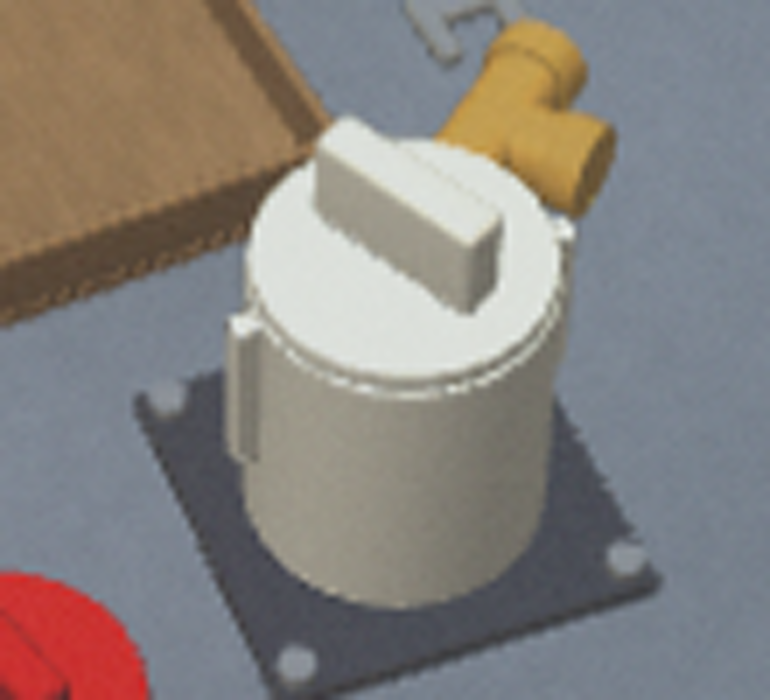

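The crops confirm the wide white canister. Its ribs are at top-crop (355,160) and (290,480), and its bar runs from (200,325) to (390,268). The bar is roughly 60° clockwise of the rib line. Next I fit the poses from points in both views.

```bash
python3 - <<'E'
from h import *
from scipy.optimize import least_squares
T=lambda l,x0,y0:(np.array(l,float)/7-.5+[x0,y0])
bt=T([(375,243),(190,303),(210,345),(392,292)],165,155)   # top corners
bs=T([(345,118),(318,152),(470,248),(500,213)],300,275)
# corner identities: local (L,W): bar dir +x toward yaw~-72
cn=np.array([[1,1],[-1,1],[-1,-1],[1,-1]])
def bar(p): return rect(p[0],p[1],.152,.060,.016,p[2])[:4]
def best(n,pts,P): 
    q=proj(n,P); return np.linalg.norm(q[:,None]-pts[None],axis=2).min(1)
f=lambda p:np.r_[best("top",bt,bar(p)),best("scene",bs,bar(p))]
for nm,g in(("both",f),("top",lambda p:best("top",bt,bar(p))),("scene",lambda p:best("scene",bs,bar(p)))):
    r=least_squares(g,[.503,.240,-1.26]);print(nm,r.x,np.degrees(r.x[2]),g(r.x).round(1))
p=least_squares(f,[.503,.240,-1.26]).x
rt=ray("top",T([(355,152),(290,470)],165,155),.110);print(rt,rt.mean(0),np.degrees(np.arctan2(*(rt[0]-rt[1])[[1,0]])))
# tray: masks
for n in("top","scene"):
    img=cv2.imread(f"pics/{n}0.png")
    P=[(bar(p)[[0,1,2,3,0]],(0,0,255)),(circ(p[0],p[1],.118,.046),(0,255,0)),(circ(p[0],p[1],0,.047),(255,0,0))]
    c={"top":(220,205),"scene":(355,325)}[n]
    crop(n,img,P,c,(55,50),f"pics/o_{n}.png",7)
    crop(n,img,[],{"top":(311,200),"scene":(300,283)}[n],(57,50),f"pics/t_{n}.png",7)
a=cv2.imread("pics/o_top.png");b=cv2.imread("pics/o_scene.png")
cv2.imwrite("pics/o.png",cv2.resize(np.hstack([a,b]),(800,364)))
E
```

```text
both [ 0.5044989   0.24032687 -1.26648879] -72.56446260378391 [1.3 1.3 1.4 1.  1.9 1.  1.5 1.3]
top [ 0.5028422   0.23954589 -1.26515907] -72.48827519863143 [0.9 0.4 1.4 0.5]
scene [ 0.50664587  0.24190179 -1.26258412] -72.34074144211438 [1.5 0.5 1.3 0.4]
[[0.5552422  0.22997978 0.11      ]
 [0.456676   0.24764595 0.11      ]] [0.5059591  0.23881286 0.11      ] -10.161318584944503
```

View pics/o.png

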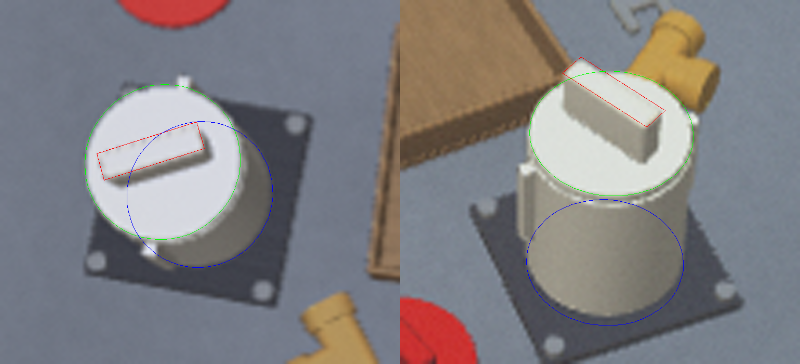

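View pics/t_top.png

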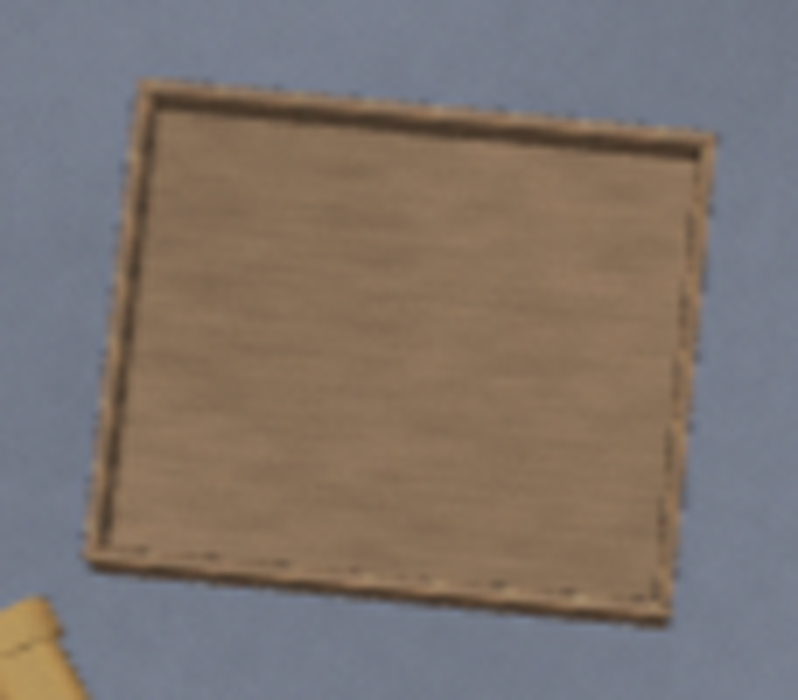

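The overlay agrees in both views: lid axis about (0.5045, 0.240), bar yaw −72.5°, ribs about −10.5°. The required turn is about +62°. The tray crop shows rim corners at (140,80), (715,135), (670,615) and (90,560). Next I compute the tray pose and the first approach.

```bash
cat >> h.py <<'E'
def yawpos():
    s=manip.get_state();w,x,y,z=s["ee_rot"]
    from scipy.spatial.transform import Rotation as Ro
    return s,Ro.from_quat([x,y,z,w]).as_matrix()
def goto(p,yaw):
    s,R=yawpos();d=R.T@(np.array(p)-s["position"])*1000
    cur=np.arctan2(R[1,0],R[0,0]);t=-(np.radians(yaw)-cur);t=(t+np.pi)%(2*np.pi)-np.pi
    print("t",s["clock"].round(2),"pos",s["position"].round(4),"yaw",np.degrees(cur).round(1),"w",s["width"].round(4),"F",s["contact_force"].round(1),"M",s["moment"].round(2),"zaxis",R[:,2].round(3))
    print(" shift mm",d.round(1),"turn",t.round(3))
E
python3 - <<'E'
from h import *
q=np.array([(140,80),(715,135),(670,615),(90,560)],float)/7-.5+[254,150]
w=ray("top",q,.032);print(w.round(4),w.mean(0));d=(w[0]-w[3])+(w[1]-w[2]);print(np.degrees(np.arctan2(d[1],d[0])),np.linalg.norm(w[0]-w[3]),np.linalg.norm(w[0]-w[1]))
goto([.5045,.240,.230],17.5)
goto([.5045,.240,.125],17.5)
E
```

```text
[[ 0.6071  0.1124  0.032 ]
 [ 0.5882 -0.0746  0.032 ]
 [ 0.4315 -0.0593  0.032 ]
 [ 0.4495  0.1267  0.032 ]] [0.51905586 0.02629248 0.032     ]
-5.3927125820256565 0.15823002890555454 0.18795505645036045Traceback (most recent call last):
  File "<stdin>", line 4, in <module>
  File "h.py", line 29, in goto
    print("t",s["clock"].round(2),"pos",s["position"].round(4),"yaw",np.degrees(cur).round(1),"w",s["width"].round(4),"F",s["contact_force"].round(1),"M",s["moment"].round(2),"zaxis",R[:,2].round(3))
              ^^^^^^^^^^^^^^^^
AttributeError: 'float' object has no attribute 'round'
```

```bash
sed -i 's/s\["clock"\].round(2)/round(s["clock"],2)/; s/s\["width"\].round(4)/round(s["width"],4)/' h.py
python3 - <<'E'
from h import *
goto([.5045,.240,.230],17.5)
E
```

```text
t 0.5 pos [0.141  0.5575 0.2313] yaw 75.8 w 0.0855 F [-0.4 -0.2 -0.3] M [-0.03  0.03 -0.01] zaxis [ 0.  0. -1.]
 shift mm [-218.6  430.2    1.3] turn 1.018
```

>>> drive_tool --pt "-20 40 0 0.1 1" --pt "-40 80 0 0.2 1" --pt "-60 120 0 0.3 1" --pt "-80 160 0 0.4 1" --pt "-100 200 0 0.5 1"

```text
clock: 1.0
position: [0.3115, 0.4102, 0.2315]
ee_rot: [-0.0, 0.917, 0.398, 0.0]
contact_force: [-0.2, -0.2, 0.1]
width: 0.0855
```

```bash
python3 - <<'E'
from h import *
goto([.5045,.240,.200],17.5)
E
```

```text
t 1.0 pos [0.3115 0.4102 0.2315] yaw 46.9 w 0.0855 F [-0.2 -0.2  0.1] M [ 0.01 -0.04  0.03] zaxis [ 0.001  0.    -1.   ]
 shift mm [  7.3 257.2  31.5] turn 0.514
```

>>> drive_tool --pt "1 45 4 0.12 1" --pt "3 90 8 0.24 1" --pt "4 135 12 0.36 1" --pt "5 180 16 0.45 1" --pt "6 220 20 0.51 1"

```text
clock: 1.5
position: [0.4779, 0.2628, 0.2116]
ee_rot: [-0.0, 0.988, 0.152, 0.001]
contact_force: [0.5, 0.5, 0.2]
width: 0.0858
```

```bash
python3 - <<'E'
from h import *
goto([.5045,.240,.180],17.5)
E
```

```text
t 1.5 pos [0.4779 0.2628 0.2116] yaw 17.5 w 0.0858 F [0.5 0.5 0.2] M [-0.01  0.01 -0.01] zaxis [ 0.001  0.001 -1.   ]
 shift mm [18.5 29.7 31.6] turn 0.0
```

>>> drive_tool --pt "10 15 8 0 1" --pt "18 29 16 0 1" --pt "18.5 29.5 24 0 1" --pt "18.5 29.5 31 0 1" --pt "18.5 29.5 31 0 1"

```text
clock: 2.0
position: [0.5026, 0.2408, 0.1793]
ee_rot: [-0.0, 0.988, 0.153, -0.001]
contact_force: [-0.5, -0.1, 0.4]
width: 0.0854
```

```bash
python3 - <<'E'
from h import *
goto([.5045,.240,.126],17.5)
a,b=manip.get_image("top"),manip.get_image("scene")
crop("top",a,[],(220,205),(55,50),"pics/a.png",7);crop("scene",b,[],(355,315),(55,50),"pics/b.png",7)
cv2.imwrite("pics/g1.png",cv2.resize(np.hstack([cv2.imread("pics/a.png"),cv2.imread("pics/b.png")]),(800,364)))
E
```

```text
t 2.0 pos [0.5026 0.2408 0.1793] yaw 17.6 w 0.0854 F [-0.5 -0.1  0.4] M [-0.02  0.03  0.03] zaxis [-0.002  0.    -1.   ]
 shift mm [ 1.7  1.4 53.3] turn 0.001
```

View pics/g1.png

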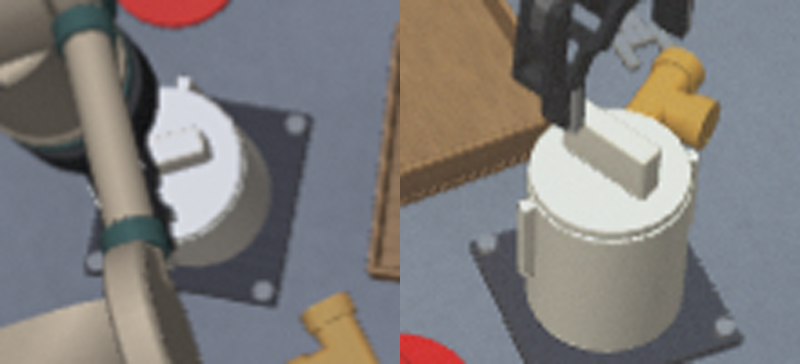

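```bash
python3 - <<'E'
from h import *
p=proj("scene",[[.543,.2537,.192],[.462,.228,.192]])
print((p-[300,265]+.5)*7*.52)
p=proj("scene",[[.5026,.2408,.152]]);print((p-[300,265]+.5)*7*.52)
E
```

```text
[[169.07159889 121.59362773]
 [268.11488997  34.40930677]]
[[216.82099778 126.84852176]]
```

The left finger tip shows at (577,128) and the right one at about (668,34). Both are where the model predicts, straddling the bar. Descending.

>>> drive_tool --pt "1.5 1 14 0 1" --pt "1.5 1 28 0 1" --pt "1.5 1 40 0 1" --pt "1.5 1 50 0 1" --pt "1.5 1 53 0 1"

```text
clock: 2.6
position: [0.5044, 0.2408, 0.1265]
ee_rot: [-0.0, 0.988, 0.153, -0.0]
contact_force: [-0.5, -0.4, 0.3]
width: 0.0854
```

>>> drive_tool --pt "0 0 0 0 0.2" --pt "0 0 0 0 -0.2" --pt "0 0 0 0 -0.5" --pt "0 0 0 0 -1" --pt "0 0 0 0 -1" --squeeze 30

```text
clock: 3.1
position: [0.5049, 0.2409, 0.1271]
ee_rot: [-0.0, 0.988, 0.153, 0.0]
contact_force: [-1.4, -0.0, -0.3]
width: 0.0156
```

>>> drive_tool --pt "0 0 0 0 -1" --pt "0 0 0 0 -1" --pt "0 0 0 0 -1"

```text
clock: 3.4
position: [0.5048, 0.2408, 0.1271]
ee_rot: [-0.0, 0.988, 0.153, 0.0]
contact_force: [-0.1, -0.4, -1.0]
width: 0.0157
```

```bash
python3 - <<'E'
from h import *
goto([.5045,.240,.126],17.5)
b=manip.get_image("scene")
crop("scene",b,[],(355,305),(55,50),"pics/g2.png",7)
E
```

```text
t 3.4 pos [0.5048 0.2408 0.1271] yaw 17.6 w 0.0157 F [-0.1 -0.4 -1. ] M [-0.05  0.01  0.04] zaxis [-0.     0.001 -1.   ]
 shift mm [-0.5  0.7  1.1] turn 0.002
```

View pics/g2.png

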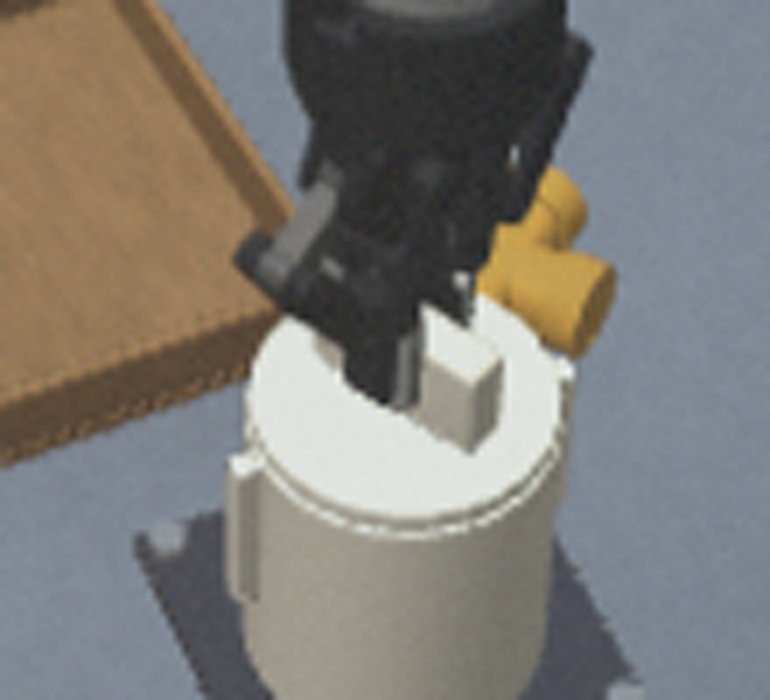

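The jaws hold the bar near its middle (opening 15.7 mm, almost no force). Turning anticlockwise now, which is a negative turn about the tool's z.

>>> drive_tool --pt "0 0 0 -0.05 -1" --pt "0 0 0 -0.1 -1" --pt "0 0 0 -0.15 -1" --pt "0 0 0 -0.2 -1" --pt "0 0 0 -0.25 -1" --squeeze 40

```text
clock: 3.95
position: [0.5048, 0.2409, 0.1271]
ee_rot: [-0.0, 0.961, 0.276, 0.0]
contact_force: [-0.3, -0.1, -0.3]
width: 0.0152
```

```bash
python3 - <<'E'
from h import *
goto([.5045,.240,.126],79.5)
E
```

```text
t 3.95 pos [0.5048 0.2409 0.1271] yaw 32.1 w 0.0152 F [-0.3 -0.1 -0.3] M [ 0.   -0.02 -0.09] zaxis [ 0.     0.001 -1.   ]
 shift mm [-0.7  0.5  1.1] turn -0.828
```

>>> drive_tool --pt "0 0 0 -0.08 -1" --pt "0 0 0 -0.16 -1" --pt "0 0 0 -0.24 -1" --pt "0 0 0 -0.32 -1" --pt "0 0 0 -0.4 -1"

```text
clock: 4.45
position: [0.5049, 0.2409, 0.1271]
ee_rot: [-0.0, 0.886, 0.463, 0.0]
contact_force: [-0.5, 0.8, -0.0]
width: 0.0154
```

>>> drive_tool --pt "0 0 0 -0.09 -1" --pt "0 0 0 -0.18 -1" --pt "0 0 0 -0.27 -1" --pt "0 0 0 -0.36 -1" --pt "0 0 0 -0.41 -1"

```text
clock: 4.95
position: [0.5048, 0.2409, 0.1271]
ee_rot: [-0.0, 0.773, 0.635, 0.0]
contact_force: [-0.4, -0.1, -0.3]
width: 0.0152
```

```bash
python3 - <<'E'
from h import *
goto([.5045,.240,.126],79.5)
b=manip.get_image("scene")
crop("scene",b,[],(355,305),(55,50),"pics/g3.png",7)
goto([.5045,.240,.126],79.5)
E
```

```text
t 4.95 pos [0.5048 0.2409 0.1271] yaw 78.8 w 0.0152 F [-0.4 -0.1 -0.3] M [ 0.03  0.06 -0.01] zaxis [-0.     0.001 -1.   ]
 shift mm [-0.9 -0.2  1.1] turn -0.012
t 5.0 pos [0.5049 0.2409 0.1271] yaw 78.8 w 0.0148 F [-0.3 -0.3 -0.2] M [0.03 0.01 0.04] zaxis [-0.     0.001 -1.   ]
 shift mm [-1.  -0.2  1.1] turn -0.012
```

View pics/g3.png

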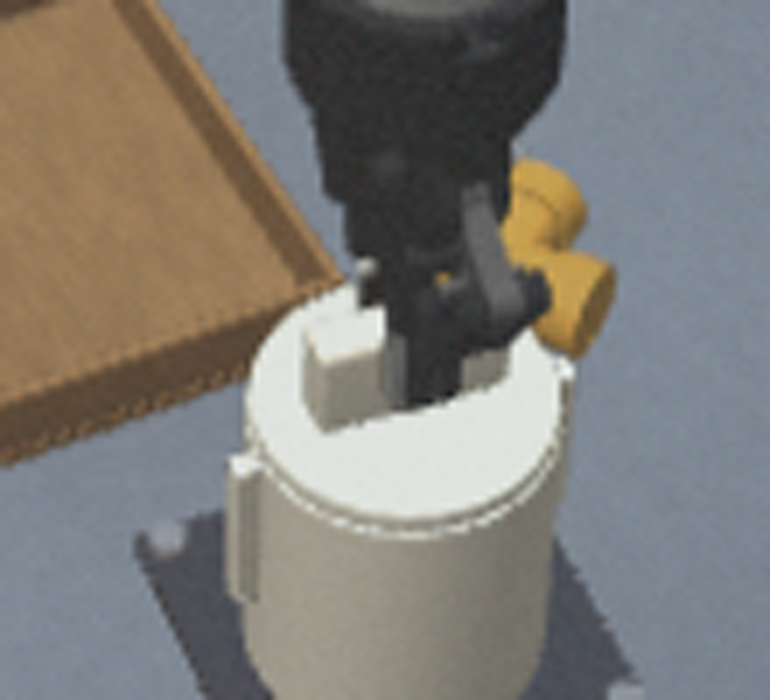

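The bar has followed the turn. Its lower edge runs (325,430)→(510,378), parallel to the rib tops (240,460)→(565,368). Gentle trial lift next.

>>> drive_tool --pt "0 0 -1 0 -1" --pt "0 0 -2 0 -1" --pt "0 0 -3 0 -1" --pt "0 0 -4 0 -1"

```text
clock: 5.4
position: [0.5048, 0.2409, 0.1311]
ee_rot: [-0.0, 0.773, 0.635, 0.0]
contact_force: [-0.2, 0.2, -1.2]
width: 0.0156
```

```bash
python3 - <<'E'
from h import *
goto([.5045,.240,.126],79.5)
E
```

```text
t 5.4 pos [0.5048 0.2409 0.1311] yaw 78.8 w 0.0156 F [-0.2  0.2 -1.2] M [ 0.01 -0.02  0.04] zaxis [-0.     0.001 -1.   ]
 shift mm [-1.  -0.1  5.1] turn -0.012
```

Fz is only −1.2 N, the weight of the lid. It is free, so I lift on slowly.

>>> drive_tool --pt "0 0 -3 0 -1" --pt "0 0 -6 0 -1" --pt "0 0 -9 0 -1" --pt "0 0 -13 0 -1" --pt "0 0 -17 0 -1"

```text
clock: 5.9
position: [0.5048, 0.2409, 0.1486]
ee_rot: [-0.0, 0.773, 0.635, 0.0]
contact_force: [0.1, -0.7, -0.8]
width: 0.0152
```

>>> drive_tool --pt "0 0 -8 0 -1" --pt "0 0 -18 0 -1" --pt "0 0 -30 0 -1" --pt "0 0 -42 0 -1" --pt "0 0 -50 0 -1"

```text
clock: 6.4
position: [0.5054, 0.241, 0.2004]
ee_rot: [0.0, 0.773, 0.635, 0.001]
contact_force: [1.0, 0.1, -0.9]
width: 0.0153
```

```bash
python3 - <<'E'
from h import *
goto([.519,.026,.197],84.6)
b=manip.get_image("scene")
crop("scene",b,[],(345,285),(55,50),"pics/g4.png",7)
E
```

```text
t 6.4 pos [0.5054 0.241  0.2004] yaw 78.8 w 0.0153 F [ 1.   0.1 -0.9] M [0.01 0.   0.02] zaxis [ 0.002  0.001 -1.   ]
 shift mm [-208.3   55.     3.1] turn -0.101
```

View pics/g4.png

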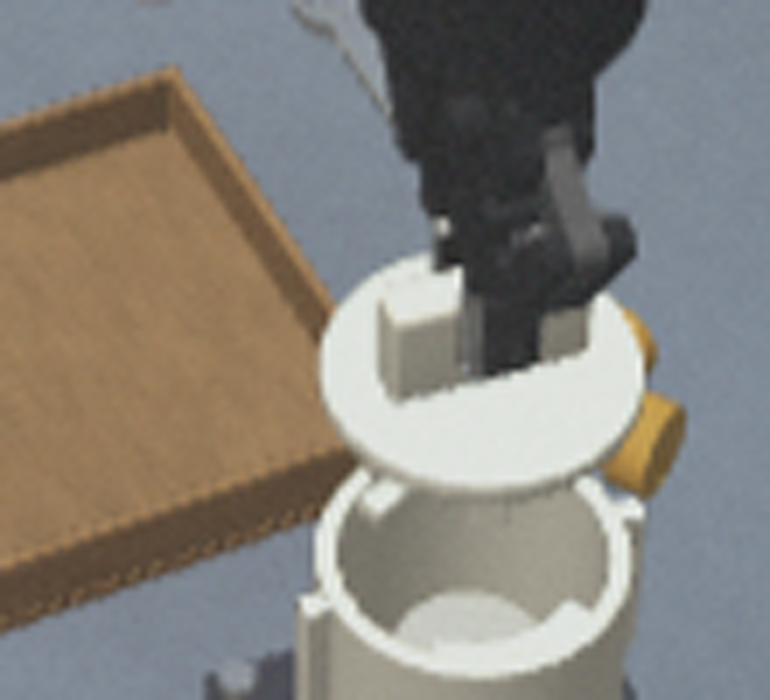

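The lid is level and fully clear of the open canister. Carrying it to the tray.

>>> drive_tool --pt "-15 4 0 0 -1" --pt "-40 11 0 -0.03 -1" --pt "-70 19 0 -0.06 -1" --pt "-100 27 0 -0.08 -1" --pt "-130 35 0 -0.1 -1"

```text
clock: 6.95
position: [0.5146, 0.1048, 0.2007]
ee_rot: [0.001, 0.74, 0.673, 0.002]
contact_force: [-0.4, 0.4, -1.3]
width: 0.0152
```

```bash
python3 - <<'E'
from h import *
goto([.519,.026,.120],84.6)
E
```

```text
t 6.95 pos [0.5146 0.1048 0.2007] yaw 84.6 w 0.0152 F [-0.4  0.4 -1.3] M [-0.02 -0.02 -0.03] zaxis [ 0.003  0.001 -1.   ]
 shift mm [-78.2  11.6  80.6] turn 0.0
```

>>> drive_tool --pt "-25 4 8 0 -1" --pt "-48 8 24 0 -1" --pt "-66 10 44 0 -1" --pt "-75 11.5 64 0 -1" --pt "-78 11.5 80 0 -1"

```text
clock: 7.45
position: [0.5179, 0.024, 0.1193]
ee_rot: [0.0, 0.74, 0.672, 0.001]
contact_force: [0.3, -0.4, -1.9]
width: 0.0157
```

>>> drive_tool --pt "0 0 12 0 -1" --pt "0 0 26 0 -1" --pt "0 0 40 0 -1" --pt "0 0 50 0 -1" --pt "0 0 56 0 -1"

```text
clock: 7.95
position: [0.5172, 0.0234, 0.0623]
ee_rot: [-0.0, 0.74, 0.672, -0.0]
contact_force: [-1.0, 0.2, -1.0]
width: 0.0157
```

```bash
python3 - <<'E'
from h import *
goto([.519,.026,.040],84.6)
b=manip.get_image("scene")
crop("scene",b,[],(300,270),(60,50),"pics/g5.png",6)
E
```

```text
t 7.95 pos [0.5172 0.0234 0.0623] yaw 84.5 w 0.0157 F [-1.   0.2 -1. ] M [-0.    0.02  0.03] zaxis [-0.001  0.    -1.   ]
 shift mm [ 2.7  1.5 22.3] turn -0.002
```

View pics/g5.png

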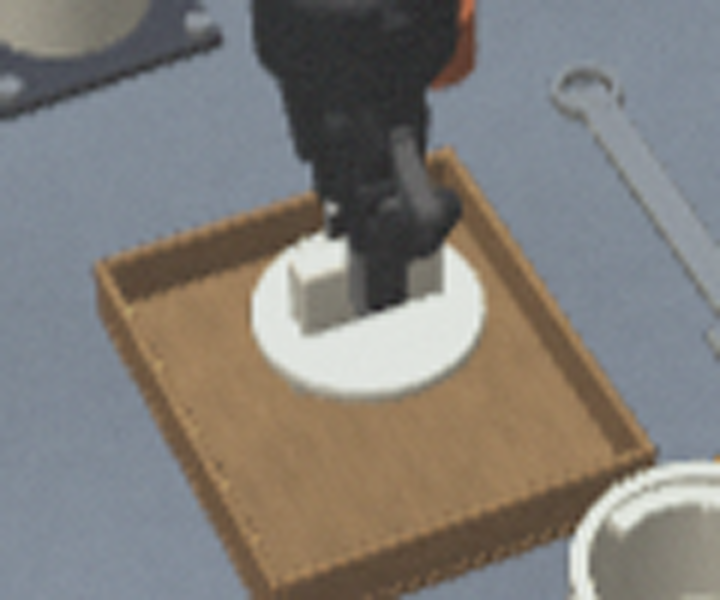

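The lid is level above the tray's middle, at crop (370,310). Lowering the last 22 mm slowly and watching for contact.

>>> drive_tool --pt "1 1 5 0 -1" --pt "2 1 10 0 -1" --pt "2 1 14 0 -1" --pt "2 1 17 0 -1" --pt "2 1 19 0 -1"

```text
clock: 8.5
position: [0.5181, 0.0256, 0.0426]
ee_rot: [-0.001, 0.74, 0.672, -0.0]
contact_force: [0.2, 0.2, -1.8]
width: 0.0151
```

>>> drive_tool --pt "0 0 0.7 0 -1" --pt "0 0 1.4 0 -1" --pt "0 0 2 0 -1"

```text
clock: 8.8
position: [0.5183, 0.0256, 0.0408]
ee_rot: [-0.0, 0.74, 0.672, -0.0]
contact_force: [-0.2, -0.6, -1.9]
width: 0.0147
```

>>> drive_tool --pt "0 0 0.5 0 -1" --pt "0 0 1 0 -1"

```text
clock: 9.0
position: [0.5184, 0.0255, 0.0401]
ee_rot: [-0.0, 0.74, 0.672, -0.0]
contact_force: [-1.5, 0.2, 5.8]
width: 0.0155
```

Contact shows as Fz +5.8 N at 0.040 m, as predicted. Opening now, then moving straight up.

>>> drive_tool --pt "0 0 0 0 -0.6" --pt "0 0 0 0 -0.4" --pt "0 0 0 0 -0.1" --pt "0 0 0 0 0.2" --pt "0 0 0 0 0.2"

```text
clock: 9.5
position: [0.5184, 0.0255, 0.0401]
ee_rot: [-0.0, 0.74, 0.672, -0.0]
contact_force: [-0.6, -0.2, -0.3]
width: 0.051
```

>>> drive_tool --pt "0 0 -8 0 0.2" --pt "0 0 -20 0 0.2" --pt "0 0 -45 0 0.2" --pt "0 0 -75 0 0.2" --pt "0 0 -110 0 0.2"

```text
clock: 10.0
position: [0.518, 0.0255, 0.1517]
ee_rot: [-0.001, 0.74, 0.672, -0.0]
contact_force: [0.2, -0.0, -0.5]
width: 0.0512
```

>>> drive_tool --pt "0 0 -40 0 0.2" --pt "0 0 -80 0 0.2" --pt "0 30 -100 0 0.2" --pt "0 70 -110 0 0.2" --pt "0 110 -110 0 0.2"

```text
clock: 10.5
position: [0.6296, 0.0149, 0.2661]
ee_rot: [0.002, 0.74, 0.673, 0.002]
contact_force: [0.1, 0.5, -1.2]
width: 0.0512
```

>>> drive_tool --pt "0 20 0 0 0.2" --pt "0 30 0 0 0.2" --pt "0 30 0 0 0.2"

```text
clock: 10.8
position: [0.6599, 0.0119, 0.2664]
ee_rot: [0.002, 0.74, 0.672, 0.002]
contact_force: [-1.5, 0.4, -0.2]
width: 0.0513
```

```bash
python3 - <<'E'
from h import *
goto([.519,.026,.2],84.6)
cv2.imwrite("pics/f_top.png",manip.get_image("top"))
b=manip.get_image("scene")
crop("scene",b,[(circ(.5184,.0255,.031,.046),(0,255,0)),(rect(.5184,.0255,.065,.060,.016,np.radians(-5.5)),(0,0,255)),(rect(.519,.0263,.032,.16,.19,np.radians(-5.4)),(255,0,0))],(310,270),(65,50),"pics/f_sc.png",6)
cv2.imwrite("pics/f_scene.png",b)
E
```

```text
t 10.8 pos [0.6599 0.0119 0.2664] yaw 84.5 w 0.0513 F [-1.5  0.4 -0.2] M [ 0.   -0.01  0.02] zaxis [ 0.006 -0.    -1.   ]
 shift mm [   0.5 -142.    65.6] turn -0.002
```

View pics/f_sc.png

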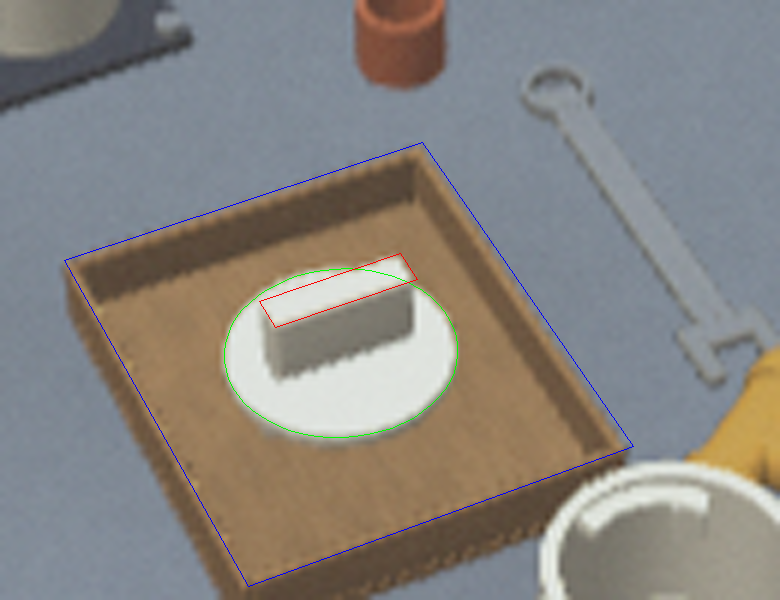

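View pics/f_scene.png

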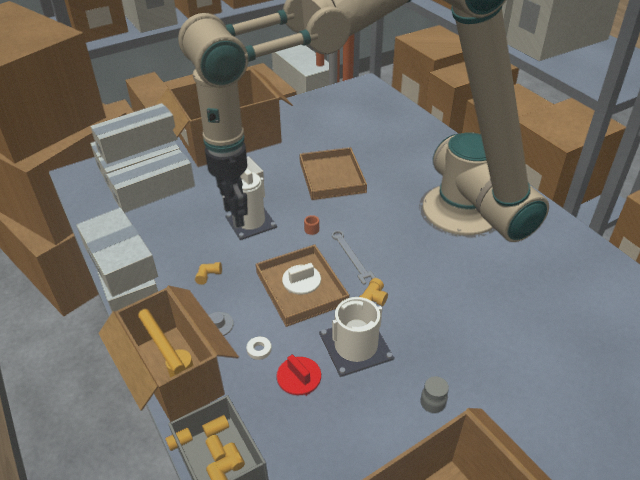

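The lid lies flat with its bar up at scene (301,278), and its overlay matches the flat pose. The wide canister is open at (357,325). The slim one is still closed; the gripper only overlaps it in the picture and hangs about 0.2 m to its side. Handing in.

```bash
python3 - <<'E'
from rig import manip
print(manip.sign_off())
E
```

```text
the job is handed in; nothing more can be done
None
```

The lid of the wider, lower canister is off and lying flat in the left-hand tray with its bar up. I handed the job in at about 11 s of the 43 s allowed.

- **Unscrewing and lifting:** I turned the bar anticlockwise by about 61°, until it was parallel to the ribs. It then lifted out with only the lid's own weight showing on the wrist (about 1 N).
- **Setting down:** The lid touched the tray floor at about 6 N, at the height I expected. I opened the gripper and moved the arm up and away.
- **Last checks:** In the scene picture the drawn outlines of the lid and tray match the lid lying flat near the tray's middle. The wide canister is open, nothing else appears to have moved, and the gripper is empty and about 0.2 m above the lid.
- **Limits of the checks:** The slim canister is partly hidden behind the gripper in that last picture. I took a last top picture but did not view it. No check failed or disagreed.

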